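# Set out the sweets of the day by colour

### The job

Set out the sweets of the day: lay each wrapped sweet in the middle of the saucer of its own colour, on the cream disc, and move the green lollipop from the light white stand into the heavy green display stand, stick right down in the tube. Draw the lollipop straight up so that the white stand stays standing where it is, and leave the counter bell in its place.

Things in the scene. Friction and masses are not known exactly. Their poses are not given: they have to be found in the camera images.
- sweet_red: red twist-wrapped sweet, a red oval body with white twisted paper ends, lying on the counter; 50 mm long (its own y), 20 mm wide (x), 20 mm high, 15 g; origin at the centre of its underside, z up
- sweet_blue: blue twist-wrapped sweet, a blue oval body with white twisted paper ends, lying on the counter; 48 mm long (its own y), 20 mm wide (x), 19 mm high, 15 g; origin at the centre of its underside, z up
- sweet_yellow: yellow twist-wrapped sweet, a yellow oval body with white twisted paper ends, lying on the counter; 51 mm long (its own y), 20 mm wide (x), 18 mm high, 15 g; origin at the centre of its underside, z up
- saucer_red: round flat saucer, red rim with a cream disc (64 mm across) in the middle, 100 mm across, fixed; its flat floor lies 5 mm and its thin rim 7 mm above the counter; origin at the centre of its underside
- saucer_blue: round flat saucer, blue rim with a cream disc (64 mm across) in the middle, 100 mm across, fixed; its flat floor lies 5 mm and its thin rim 7 mm above the counter; origin at the centre of its underside
- saucer_yellow: round flat saucer, yellow rim with a cream disc (64 mm across) in the middle, 100 mm across, fixed; its flat floor lies 5 mm and its thin rim 7 mm above the counter; origin at the centre of its underside
- light_stand: small white plastic stand that holds the lollipop at the start; loose and very light (about 40 g); foot disc 52 mm across, 5 mm thick, with an upright white tube rising to 40 mm above the counter, bore 12 mm across at the foot narrowing to 8 mm at the mouth, floor of the bore 5 mm above the counter; origin at the centre of its underside, z up along the tube
- lollipop: green ball lollipop, standing ball up in the white stand: ball 26 mm across on a white stick 5 mm thick, about 25 g; origin at the foot of the stick, z along the stick to the ball, ball centre 90 mm and top 103 mm from the origin; in the stand the foot stands 5 mm above the counter and it may lean by up to 0.15 rad, so look where the ball is
- display_stand: heavy green display stand, fixed: foot disc 80 mm across, 8 mm thick, with an upright green tube, bore 14 mm across, whose funnel mouth widens to 34 mm at its top, 56 mm above the counter; the bore's floor is 8 mm above the counter, where the stick's foot comes to rest; the stick fits loosely and may lean a little; origin at the centre of its underside, z up
- service_bell: counter bell, grey dome on a black foot, 79 mm across, 64 mm high, loose; a bystander; origin at the centre of its underside

How it is judged (in metres and radians):
At the end, for the whole second after the job is handed in: Each sweet rests in its colour's saucer, within 15 mm of its centre; the lollipop rests in the green stand, foot under 20 mm high, within 15 mm of its axis, leaning under 0.35 rad; the white stand is upright (0.1 rad) and within 40 mm of its place, the bell within 30 mm; all at rest (horizontal distance between sweet_red and saucer_red below 0.015 m and height (world z) of each of sweet_red, sweet_blue, sweet_yellow below 0.028 m and linear speed of each of sweet_red, sweet_blue, sweet_yellow, lollipop, light_stand below 0.02 m/s and horizontal distance between sweet_blue and saucer_blue below 0.015 m and horizontal distance between sweet_yellow and saucer_yellow below 0.015 m and horizontal distance between lollipop and display_stand below 0.015 m and height (world z) of lollipop below 0.02 m and angle between lollipop's own z axis and vertical below 0.35 rad and angle between light_stand's own z axis and vertical below 0.1 rad and distance of light_stand from where it was at the start of the episode below 0.04 m and distance of service_bell from where it was at the start of the episode below 0.03 m); the robot touches nothing.
It fails at once if the white stand is tipped (angle between light_stand's own z axis and vertical above 0.4 rad).
It fails at once if the counter bell is shoved away (distance of service_bell from where it was at the start of the episode above 0.03 m).
It also fails if it takes over 141 s, if anything falls off the work surface, if the arm or the gripper's body presses on something with over 40 N, if the wrist force passes 120 N, or if a joint passes its speed limit or range.

### The arm

A 6-joint arm with a two-finger parallel gripper is mounted at the origin on the work surface; the furniture and walls round the work are solid. World frame = base frame: x ahead of the robot, y to its left, z up, the work surface at z = 0. Lengths are in m, angles in degrees, forces in N, time in s.
With the tool pointing down it reaches from about 0.25 to 0.725 m from the base axis. Payload 9.7 kg.
Tool frame: the origin (TCP) lies at the very end of the fingers, on their centre line; the grasp point (between the pads) lies 19 mm behind it (bot.grip_depth is the distance from the TCP to the grasp point, in m); z points along the fingers, y is the direction in which the jaws open and shut (so a half turn about z gives the same grasp; the last joint's range is limited). The gripper opens to 85 mm and grips with 20 to 120 N. Pads are 22 mm wide; open, the fingers measure 114 mm over their backs; the gripper's body (76 mm by 85 mm) begins 54 mm behind the grasp point. The pads swing forward as they close: fully open they stand 13 mm farther back than shut.
Start: joints at [-67.838, 4.979, 10.078, 95.1, 0, 90], TCP at [0.207, -0.509, 0.231] pointing down, gripper open.
Joint ranges: [-179.16, 179.16], [-48.56, 103.87], [-65.8, 70.77], [-126.05, 130.52], [-82.76, 87.17], [-180, 180]. Speed limits (degrees/s): [127.2, 127.2, 147.25, 180, 180, 180].

### API

Orientations are given as [roll, pitch, yaw] about the fixed x, y, z axes, in that order (R = Rz(yaw) Ry(pitch) Rx(roll)).
In Python, from workcell import telemetry, optics, order, bot gives the robot as it stands. The module is installed in compiled form; this text tells all that it offers.
- The arm moves only by the shell command python3 -m inch 'ROWS' [FORCE]. ROWS is JSON, a list of rows, each a list of 7 numbers: the shift along the tool's x, y, z in m, then the turn, a rotation vector about the tool's x, y, z in rad, then the closure, from 0 (fully open) to 1 (shut). In form: [[tx, ty, tz, rx, ry, rz, grip], ...]. A call has 1 to 12 rows; each row is the pose to reach, as a shift and turn from the pose commanded when the call began, along the tool's axes at that moment; what a row does not reach only later rows make up. A row lasts 1/12 s, in which the tool goes at most 41.7 mm and 7.16 degrees, less where a joint would pass 70% of its speed; a pose out of reach is approached as far as the arm can. A call with a gripper value outside its range is refused whole. The fingers move at their own pace and stop on an object; FORCE is the grip in N (left out, the last holds). Time passes only in rows, so rows that repeat a pose let the fingers close. It gives the time, the measured TCP pose, the force and the opening at its end, in the units of the state.
- telemetry.get_obs(): the state, without advancing time (a new reading comes with each control period).
- optics.camera(name): name is "side" or "top"; returns (picture, depth): 420x560x3 uint8, red, green, blue; 420x560 float32, m along the optical axis (not along the pixel's ray), 0 where there is no reading.
- optics.camera_info(name): a dict with "camera_matrix" (3x3 intrinsics, pixels), "k1" (the pictures are not rectified: a ray, as slopes to the right and down, at radius r is drawn at 1 + k1 r^2 times it, then the intrinsics apply), "xyz" and "attitude" of the camera in the world. Camera axes: x right, y down, z forward; pixel columns grow to the right and rows downward; lengths in m; the calibration is good to about 2 mm. A picture is of the moment at which its call begins. camera_info takes no time and is no camera call.
- order.job_done(): hands the job in, once; it reports no verdict.
The state is a dict: "time": time; "q": joint angles; "qd": joint speeds; "joint_efforts": joint torques, N m; "ee_pos": TCP position; "tcp_rot": TCP orientation; "wrist_force": force on the tool from outside, world axes, zero at the start; "torque": the same for the moment, N m; "opening": finger opening in m.
Only numpy, scipy, OpenCV 4.12 (cv2) and the standard library are available. Lean on these libraries where they do the work, as an engineer would, in place of code of your own. Each camera call takes 0.05 s, during which the arm holds its last target. There are 200 camera calls.

## Working session

There is one attempt and no reset: what is moved stays moved. The work goes in short steps, Python scripts to look and compute and a shell command to move; the robot and the scene stay as the last step left them, time stands still between calls to the robot, and variables do not carry over. Pictures are saved under pics/ and viewed, about 12 in all and at most 16, crops included, and the job is handed in when it is done.

```bash
mkdir -p pics; cat > h.py <<'E'
import numpy as np, cv2
from scipy.spatial.transform import Rotation as R
from workcell import telemetry, optics, order, bot
def shot(n,f):
    p,d=optics.camera(n); cv2.imwrite('pics/'+f+'.png',p[:,:,::-1]); np.save('pics/'+f+'.npy',d); return p,d
def pose(n):
    i=optics.camera_info(n); return i,np.array(i['camera_matrix']),np.array(i['xyz'])
E
python3 - <<'E'
from h import *
for n in('top','side'):
    print(optics.camera_info(n)); shot(n,n+'0')
print(telemetry.get_obs(),bot.grip_depth)
E
```

```text
{'camera_matrix': array([[436.02004769,   0.        , 283.13738732],
       [  0.        , 436.02004769, 216.06848701],
       [  0.        ,   0.        ,   1.        ]]), 'k1': -0.12774521590319127, 'xyz': array([ 0.30301419, -0.07458371,  1.10956174]), 'attitude': array([-167.35365759,   -0.1934944 ,  -84.32406456])}
{'camera_matrix': array([[443.44310921,   0.        , 272.93892761],
       [  0.        , 443.44310921, 207.32883449],
       [  0.        ,   0.        ,   1.        ]]), 'k1': -0.07009660469504086, 'xyz': array([ 0.4437161 , -1.10422622,  0.52869643]), 'attitude': array([-113.70594915,    0.13915427,   -5.58408736])}
{'time': 0.1, 'q': array([-6.78377909e+01,  5.00760376e+00,  1.00400769e+01,  9.50994497e+01,
        2.13263017e-03,  9.00000870e+01]), 'qd': array([ 0.02796251, -0.02753187,  0.10824778,  0.00903474,  0.03988869,
       -0.03562802]), 'joint_efforts': array([-3.48033154e-04, -5.21561837e+01,  4.65654659e+01,  1.59760262e-02,
        7.37794636e-06,  1.10204198e-05]), 'ee_pos': array([ 0.20741135, -0.50917769,  0.23066697]), 'tcp_rot': array([-1.79933023e+02, -2.13252699e-03,  2.21621196e+01]), 'wrist_force': array([ 0.12113273, -0.5591044 , -0.27581846]), 'torque': array([-0.01112914,  0.03140023, -0.04560771]), 'opening': 0.08545242098853247} 0.0187
```

View pics/top0.png

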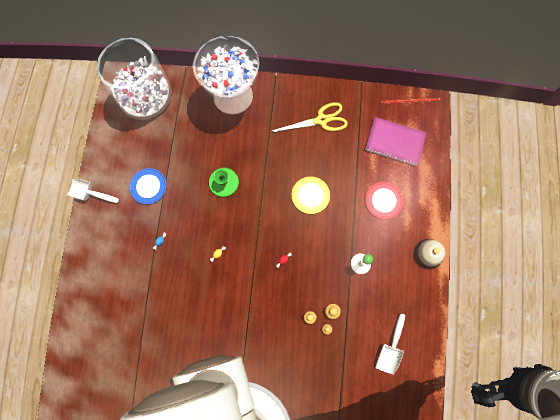

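View pics/side0.png

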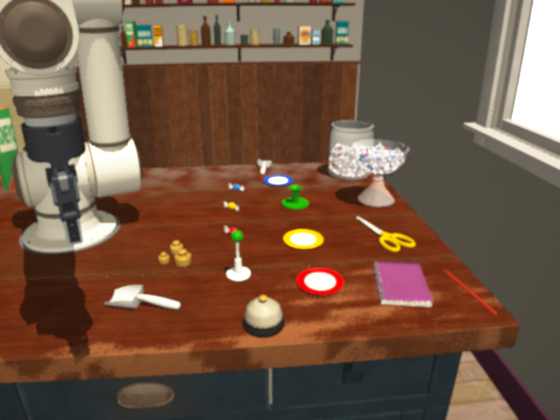

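The top view shows the sweets: blue (160,241), yellow (218,254) and red (284,260). The saucers are blue (148,186), yellow (311,195) and red (384,200). The green stand is at (223,181), the white stand at (361,263) with its ball at (368,259), and the bell at (431,253). The side view shows the ball at (237,236) and the stand foot at (238,273).

```bash
cat >> h.py <<'E'
def ray(n,uv):
    i,K,c=pose(n); uv=np.atleast_2d(np.asarray(uv,float))
    x=(uv-K[:2,2])/K[0,0]
    s=x.copy()
    for _ in range(30): s=x/(1+i['k1']*(s**2).sum(1,keepdims=True))
    d=np.c_[s,np.ones(len(s))]@R.from_euler('xyz',i['attitude'],degrees=True).as_matrix().T
    return c,d
def plane(n,uv,z):
    c,d=ray(n,uv); return c+d*((z-c[2])/d[:,2])[:,None]
def cross(uv1,uv2):
    a,u=ray('top',uv1); b,v=ray('side',uv2); u=u[0];v=v[0]
    s=np.linalg.lstsq(np.c_[u,-v],b-a,rcond=None)[0]
    return (a+s[0]*u+b+s[1]*v)/2, np.linalg.norm(a+s[0]*u-b-s[1]*v)
def hsv(p): return cv2.cvtColor(p,cv2.COLOR_RGB2HSV).astype(int)
RNG={'red':(172,6),'blue':(98,120),'yellow':(20,34),'green':(45,75)}
def cmask(p,col,S=120,V=60):
    h=hsv(p); a,b=RNG[col]; H=h[:,:,0]
    m=((H>=a)|(H<=b)) if a>b else ((H>=a)&(H<=b))
    return m&(h[:,:,1]>S)&(h[:,:,2]>V)
def near(m,u,v,r):
    y,x=np.nonzero(m); k=np.hypot(x-u,y-v)<r; return np.c_[x[k],y[k]].astype(float)
def white(p): h=hsv(p); return (h[:,:,1]<90)&(h[:,:,2]>130)
E
cat > m.py <<'E'
from h import *
p=cv2.imread('pics/top0.png')[:,:,::-1].copy(); s=cv2.imread('pics/side0.png')[:,:,::-1].copy()
for c,u,v in(('blue',160,241),('yellow',218,254),('red',284,260)):
    b=near(cmask(p,c,130,110),u,v,8); w=near(white(p)|cmask(p,c,130,110),u,v,14)
    B=plane('top',b,.01).mean(0); W=plane('top',w,.008)[:,:2]
    q=W-W.mean(0); l,E=np.linalg.eigh(q.T@q/len(q)); e=E[:,1]
    print(c,len(b),len(w),'body',B.round(4),'whole',W.mean(0).round(4),'axis',np.degrees(np.arctan2(e[1],e[0])).round(1)%180,'len',np.ptp(q@e).round(3),np.ptp(q@E[:,0]).round(3))
for c,u,v in(('blue',148,186),('yellow',311,195),('red',384,200)):
    b=near(cmask(p,c,110,60),u,v,26).astype(np.float32)
    e=cv2.fitEllipse(cv2.convexHull(b)); 
    print('saucer',c,len(b),e[0],e[1],plane('top',e[0],.007).round(4))
g=near(cmask(p,'green',100,40),223,181,22).astype(np.float32); e=cv2.fitEllipse(cv2.convexHull(g)); print('green foot',e,plane('top',e[0],.008).round(4))
b1=near(cmask(p,'green',100,30),368,259,9).mean(0); b2=near(cmask(s,'green',100,30),237,236,12).mean(0); print('ball',b1,b2,cross(b1,b2))
w=near(white(p),361,263,14).astype(np.float32);e=cv2.fitEllipse(cv2.convexHull(w));print('white foot',e,plane('top',e[0],.005).round(4))
print('bell',plane('top',(431,253),.03).round(3),'cups',plane('top',[(310,317),(332,311),(327,329),(390,360),(402,317)],.02).round(3))
def crop(im,u,v,r=24,k=9): return cv2.resize(im[v-r:v+r,u-r:u+r],None,fx=k*.6,fy=k*.6,interpolation=cv2.INTER_CUBIC)
T=np.vstack([np.hstack([crop(p,*a) for a in((160,241),(218,254),(284,260))]),np.hstack([crop(p,361,263),crop(p,223,181),crop(s,237,255)])])
cv2.imwrite('pics/crops0.png',T[:,:,::-1]); print(T.shape)
E
python3 m.py
```

```text
blue 55 86 body [0.4529 0.2576 0.01  ] whole [0.4536 0.258 ] axis 152.5 len 0.05 0.019
yellow 58 85 body [0.4363 0.1036 0.01  ] whole [0.4361 0.1038] axis 141.6 len 0.05 0.017
red 132 422 body [ 0.4348 -0.0675  0.01  ] whole [ 0.4321 -0.0684] axis 86.1 len 0.069 0.069
saucer blue 572 (147.5689697265625, 185.85989379882812) (34.588130950927734, 37.15138626098633) [[0.5957 0.3139 0.007 ]]
saucer yellow 240 (310.3758239746094, 194.84609985351562) (36.98783874511719, 38.516849517822266) [[ 0.6134 -0.1193  0.007 ]]
saucer red 855 (383.90179443359375, 199.61314392089844) (50.51824188232422, 51.93996047973633) [[ 0.6202 -0.3136  0.007 ]]
green foot ((223.22994995117188, 181.9489288330078), (28.581621170043945, 30.0714054107666), 71.18093872070312) [[0.6255 0.1128 0.008 ]]
ball [368.07142857 258.64285714] [236.73469388 236.04081633] (array([ 0.44767494, -0.26414897,  0.09506521]), np.float64(0.0001563621058462883))
white foot ((360.1725769042969, 263.3208312988281), (19.817508697509766, 21.07879066467285), 151.20562744140625) [[ 0.4467 -0.2615  0.005 ]]
bell [[ 0.486 -0.436  0.03 ]] cups [[ 0.301 -0.145  0.02 ]
 [ 0.32  -0.197  0.02 ]
 [ 0.276 -0.189  0.02 ]
 [ 0.215 -0.349  0.02 ]
 [ 0.321 -0.372  0.02 ]]
(518, 777, 3)
```

View pics/crops0.png

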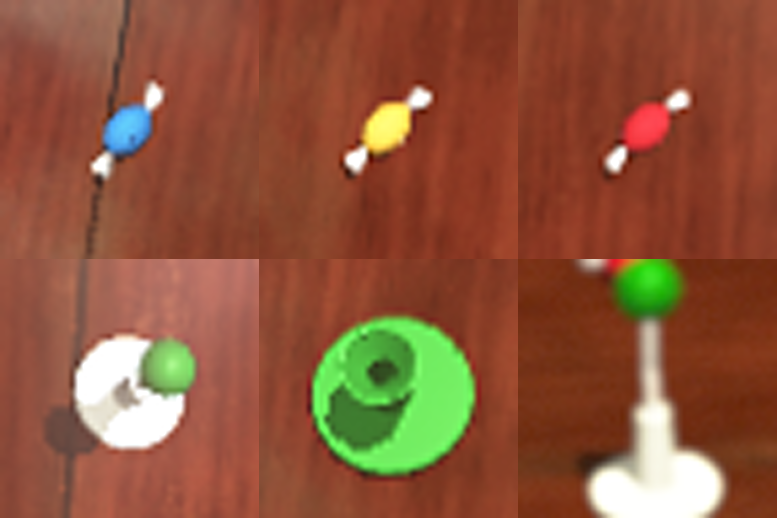

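The crops show every sweet clear of the others, lying diagonally. The lollipop is almost upright, with the ball just beside the foot's centre. The red masks pick up the table, so I'll tighten those.

```bash
python3 - <<'E'
from h import *
p=cv2.imread('pics/top0.png')[:,:,::-1].copy(); 
H=hsv(p)
for c,u,v in(('blue',160,241),('yellow',218,254),('red',284,260)):
    cm=cmask(p,c,130,175 if c=='red' else 110); wm=(H[:,:,1]<90)&(H[:,:,2]>150)
    b=near(cm,u,v,8); w=near(wm|cm,u,v,14)
    B=plane('top',b,.01)[:,:2].mean(0);W=plane('top',w,.009)[:,:2];q=W-W.mean(0); l,E=np.linalg.eigh(q.T@q); e=E[:,1]
    print(c,len(b),len(w),B.round(4),W.mean(0).round(4),(np.degrees(np.arctan2(e[1],e[0]))%180).round(1),np.ptp(q@e).round(3),np.ptp(q@E[:,0]).round(3))
for c,u,v in(('blue',148,186),('yellow',311,195),('red',384,200)):
    wm=((H[:,:,1]<70)&(H[:,:,2]>170)).astype(np.uint8); b=near(wm,u,v,17).astype(np.float32)
    e=cv2.fitEllipse(cv2.convexHull(b)); r=near(cmask(p,c,130,185 if c=='red' else 110),u,v,22).astype(np.float32); f=cv2.fitEllipse(cv2.convexHull(r))
    print(c,plane('top',e[0],.005).round(4),e[1],plane('top',f[0],.007).round(4),f[1])
E
```

```text
blue 55 85 [0.4529 0.2576] [0.4533 0.2577] 152.2 0.05 0.018
yellow 58 85 [0.4363 0.1036] [0.4359 0.1037] 141.6 0.05 0.017
red 58 83 [ 0.4381 -0.0656] [ 0.4372 -0.0653] 139.6 0.049 0.016
blue [[0.5966 0.3144 0.005 ]] (22.323383331298828, 24.365365982055664) [[0.5958 0.3138 0.007 ]] (34.5554084777832, 37.0117073059082)
yellow [[ 0.6141 -0.1193  0.005 ]] (24.540302276611328, 25.645709991455078) [[ 0.6134 -0.1193  0.007 ]] (36.98783874511719, 38.516849517822266)
red [[ 0.6201 -0.3135  0.005 ]] (23.879989624023438, 25.342819213867188) [[ 0.6286 -0.2987  0.007 ]] (30.523298263549805, 31.90915870666504)
```

```bash
cat > to.py <<'E'
# usage: to.py x y z yaw  -> shift/turn in the present tool axes
import sys; from h import *
o=telemetry.get_obs(); x,y,z,yaw=map(float,sys.argv[1:5])
A=R.from_euler('xyz',o['tcp_rot'],degrees=True); yaw=(yaw-o['tcp_rot'][2]+90)%180-90+o['tcp_rot'][2]
B=R.from_euler('xyz',[180,0,yaw],degrees=True); d=A.inv().apply(np.array([x,y,z])-o['ee_pos']); r=(A.inv()*B).as_rotvec()
print('t',o['time'],'pos',o['ee_pos'].round(4),'rot',o['tcp_rot'].round(1),'q6',o['q'][5].round(0),'open',o['opening'].round(4),'F',o['wrist_force'].round(1),'\nshift',d.round(4),'turn',r.round(3),'yaw',round(yaw,1))
E
python3 to.py .4378 -.0654 .14 -40.4
```

```text
Traceback (most recent call last):
  File "to.py", line 6, in <module>
    print('t',o['time'],'pos',o['ee_pos'].round(4),'rot',o['tcp_rot'].round(1),'q6',o['q'][5].round(0),'open',o['opening'].round(4),'F',o['wrist_force'].round(1),'\nshift',d.round(4),'turn',r.round(3),'yaw',round(yaw,1))
                                                                                                              ^^^^^^^^^^^^^^^^^^
AttributeError: 'float' object has no attribute 'round'
```

```bash
sed -i "s/o\['opening'\].round(4)/round(o['opening'],4)/" to.py
python3 to.py .4378 -.0654 .14 -40.4
```

```text
t 0.1 pos [ 0.2074 -0.5092  0.2307] rot [-179.9   -0.    22.2] q6 90.0 open 0.0855 F [ 0.1 -0.6 -0.3] 
shift [ 0.3808 -0.324   0.0911] turn [-1.000e-03  1.000e-03  1.092e+00] yaw -40.4
```

```bash
python3 -m inch '[[0.381,-0.324,0,0,0,1.092,0.4],[0.381,-0.324,0,0,0,1.092,0.4],[0.381,-0.324,0,0,0,1.092,0.4],[0.381,-0.324,0,0,0,1.092,0.4],[0.381,-0.324,0,0,0,1.092,0.4],[0.381,-0.324,0,0,0,1.092,0.4],[0.381,-0.324,0,0,0,1.092,0.4],[0.381,-0.324,0,0,0,1.092,0.4],[0.381,-0.324,0,0,0,1.092,0.4],[0.381,-0.324,0.09,0,0,1.092,0.4],[0.381,-0.324,0.09,0,0,1.092,0.4],[0.381,-0.324,0.09,0,0,1.092,0.4]]' 20; python3 to.py .4378 -.0654 .04 -40.4
```

```text
time: 1.1
ee_pos: [0.3236, -0.2395, 0.1869]
tcp_rot: [-178.2, 0.1, -37.7]
wrist_force: [0.2, 0.1, -0.2]
opening: 0.0514
t 1.1 pos [ 0.3236 -0.2395  0.1869] rot [-1.782e+02  1.000e-01 -3.770e+01] q6 180.0 open 0.0514 F [ 0.2  0.1 -0.2] 
shift [-0.0159 -0.203   0.1533] turn [-0.031  0.002  0.047] yaw -40.4
```

```bash
python3 - <<'E'
s=open('to.py').read()
s=s.replace("yaw=(yaw-o['tcp_rot'][2]+90)%180-90+o['tcp_rot'][2]","""b=np.degrees(np.arctan2(y,x))
c=[b+180-yaw+k*180 for k in range(-3,4)]; q6=min([k for k in c if abs(k)<165],key=lambda k:abs(k-min(o['q'][5],150))); yaw=b+180-q6""")
s=s.replace("'yaw',round(yaw,1)","'yaw',round(yaw,1),'q6 goal',round(q6)")
open('to.py','w').write(s)
E
python3 to.py .4378 -.0654 .1 -40.4
python3 -m inch '[[-0.016,-0.203,0,0,0,-1.55,0.4],[-0.016,-0.203,0,0,0,-1.55,0.4],[-0.016,-0.203,0,0,0,-1.55,0.4],[-0.016,-0.203,0,0,0,-1.55,0.4],[-0.016,-0.203,0,0,0,-1.55,0.4],[-0.016,-0.203,0,0,0,-1.55,0.4],[-0.016,-0.203,0,0,0,-1.55,0.4],[-0.016,-0.203,0,0,0,-1.55,0.4],[-0.016,-0.203,0,0,0,-1.55,0.4],[-0.016,-0.203,0,0,0,-1.55,0.4],[-0.016,-0.203,0,0,0,-1.55,0.4],[-0.016,-0.203,0,0,0,-1.55,0.4]]' 20; python3 to.py .4378 -.0654 .04 -40.4
```

```text
t 1.1 pos [ 0.3236 -0.2395  0.1869] rot [-1.782e+02  1.000e-01 -3.770e+01] q6 180.0 open 0.0514 F [ 0.2  0.1 -0.2] 
shift [-0.016  -0.2048  0.0934] turn [-0.004 -0.048 -3.094] yaw 139.6 q6 goal 32
time: 2.1
ee_pos: [0.4355, -0.0693, 0.1942]
tcp_rot: [-179.8, -1.8, 48.6]
wrist_force: [0.6, -0.2, -0.2]
opening: 0.0513
t 2.1 pos [ 0.4355 -0.0693  0.1942] rot [-179.8   -1.8   48.6] q6 121.0 open 0.0513 F [ 0.6 -0.2 -0.2] 
shift [-0.0003 -0.0003  0.1542] turn [ 0.022 -0.027 -1.588] yaw 139.6 q6 goal 32
```

```bash
python3 -m inch '[[0,0,0.09,0.022,-0.027,-1.588,0.4],[0,0,0.09,0.022,-0.027,-1.588,0.4],[0,0,0.09,0.022,-0.027,-1.588,0.4],[0,0,0.09,0.022,-0.027,-1.588,0.4],[0,0,0.09,0.022,-0.027,-1.588,0.4],[0,0,0.09,0.022,-0.027,-1.588,0.4],[0,0,0.09,0.022,-0.027,-1.588,0.4],[0,0,0.09,0.022,-0.027,-1.588,0.4],[0,0,0.09,0.022,-0.027,-1.588,0.4],[0,0,0.09,0.022,-0.027,-1.588,0.4],[0,0,0.09,0.022,-0.027,-1.588,0.4],[0,0,0.09,0.022,-0.027,-1.588,0.4]]' 20; python3 to.py .4378 -.0654 .003 -40.4
```

```text
time: 3.1
ee_pos: [0.4371, -0.0671, 0.1042]
tcp_rot: [180.0, -0.1, 134.5]
wrist_force: [0.0, -0.6, -0.6]
opening: 0.0511
t 3.1 pos [ 0.4371 -0.0671  0.1042] rot [ 1.800e+02 -1.000e-01  1.345e+02] q6 37.0 open 0.0511 F [ 0.  -0.6 -0.6] 
shift [0.0005 0.0016 0.1012] turn [ 0.001 -0.001 -0.088] yaw 139.6 q6 goal 32
```

```bash
python3 -m inch '[[0.0005,0.0015,0.03,0,0,-0.088,0.4],[0.0005,0.0015,0.06,0,0,-0.088,0.4],[0.0005,0.0015,0.08,0,0,-0.088,0.4],[0.0005,0.0015,0.095,0,0,-0.088,0.4],[0.0005,0.0015,0.1,0,0,-0.088,0.4],[0.0005,0.0015,0.1,0,0,-0.088,0.4],[0.0005,0.0015,0.1,0,0,-0.088,1],[0.0005,0.0015,0.1,0,0,-0.088,1],[0.0005,0.0015,0.1,0,0,-0.088,1],[0.0005,0.0015,0.1,0,0,-0.088,1],[0.0005,0.0015,0.1,0,0,-0.088,1],[0.0005,0.0015,0.1,0,0,-0.088,1]]' 20; python3 to.py .6202 -.3135 .14 139.6
```

```text
time: 4.1
ee_pos: [0.4389, -0.0657, 0.0058]
tcp_rot: [179.9, 0.1, 139.2]
wrist_force: [-0.6, 0.3, 7.9]
opening: 0.0174
t 4.1 pos [ 0.4389 -0.0657  0.0058] rot [1.799e+02 1.000e-01 1.392e+02] q6 32.0 open 0.0174 F [-0.6  0.3  7.9] 
shift [-0.2993 -0.0689 -0.1341] turn [ 0.002  0.001 -0.007] yaw 139.6 q6 goal 14
```

```bash
python3 -m inch '[[0,0,-0.04,0,0,0,1],[0,0,-0.08,0,0,0,1],[0,0,-0.1,0,0,0,1],[-0.035,-0.008,-0.1,0,0,0,1],[-0.07,-0.016,-0.1,0,0,0,1],[-0.11,-0.024,-0.1,0,0,0,1],[-0.15,-0.034,-0.1,0,0,0,1],[-0.19,-0.043,-0.1,0,0,0,1],[-0.23,-0.053,-0.1,0,0,0,1],[-0.27,-0.062,-0.1,0,0,0,1],[-0.299,-0.069,-0.1,0,0,0,1],[-0.299,-0.069,-0.1,0,0,0,1]]'; python3 to.py .6202 -.3135 .1 139.6
python3 - <<'E'
from h import *
p,_=shot('top','a1');s,_=shot('side','b1')
T=np.hstack([cv2.resize(p[150:250,330:440],None,fx=3.5,fy=3.5),cv2.resize(s[200:300,265:375],None,fx=3.5,fy=3.5)]);cv2.imwrite('pics/ab1.png',T[:,:,::-1])
E
```

```text
time: 5.1
ee_pos: [0.6212, -0.3174, 0.1016]
tcp_rot: [180.0, -0.1, 139.1]
wrist_force: [0.6, 0.1, -0.7]
opening: 0.018
t 5.1 pos [ 0.6212 -0.3174  0.1016] rot [ 1.800e+02 -1.000e-01  1.391e+02] q6 14.0 open 0.018 F [ 0.6  0.1 -0.7] 
shift [0.0033 0.0023 0.0016] turn [ 0.001 -0.002 -0.009] yaw 139.6 q6 goal 14
```

View pics/ab1.png

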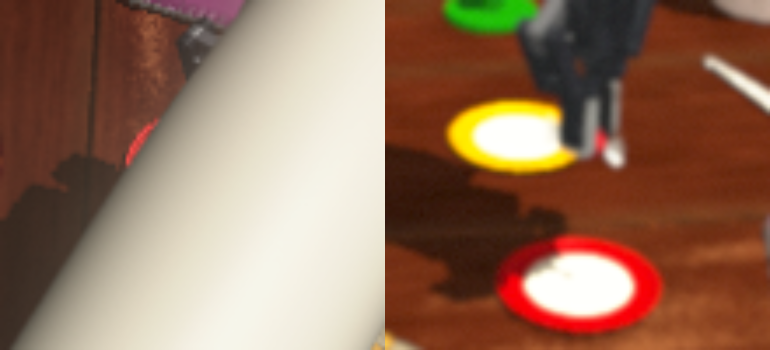

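The side crop shows the red sweet held between the pads at about (600,145). The arm hides it in the top view. I'll lower it onto the saucer and release.

```bash
python3 -m inch '[[0.0025,0.002,0.03,0,0,0,1],[0.0025,0.002,0.06,0,0,0,1],[0.0025,0.002,0.078,0,0,0,1],[0.0025,0.002,0.086,0,0,0,1],[0.0025,0.002,0.09,0,0,0,1],[0.0025,0.002,0.09,0,0,0,1],[0.0025,0.002,0.09,0,0,0,0.5],[0.0025,0.002,0.09,0,0,0,0.5],[0.0025,0.002,0.09,0,0,0,0.5],[0.0025,0.002,0.07,0,0,0,0.5],[0.0025,0.002,0.03,0,0,0,0.5],[0.0025,0.002,0,0,0,0,0.5]]'; python3 to.py .4361 .1037 .1 141.6
```

```text
time: 6.2
ee_pos: [0.6187, -0.31, 0.1066]
tcp_rot: [179.9, -0.0, 139.2]
wrist_force: [1.0, -0.3, 1.0]
opening: 0.0426
t 6.2 pos [ 0.6187 -0.31    0.1066] rot [179.9  -0.  139.2] q6 14.0 open 0.0426 F [ 1.  -0.3  1. ] 
shift [0.4085 0.194  0.0071] turn [ 0.002 -0.    -0.041] yaw 141.6 q6 goal 52
```

```bash
python3 -m inch '[[0.03,0.014,0,0,0,0,0.4],[0.068,0.032,0,0,0,0,0.4],[0.106,0.05,0,0,0,0,0.4],[0.144,0.068,0,0,0,0,0.4],[0.182,0.086,0,0,0,0,0.4],[0.22,0.104,0,0,0,-0.041,0.4],[0.258,0.122,0,0,0,-0.041,0.4],[0.296,0.14,0,0,0,-0.041,0.4],[0.334,0.158,0,0,0,-0.041,0.4],[0.372,0.177,0,0,0,-0.041,0.4],[0.4085,0.194,0,0,0,-0.041,0.4],[0.4085,0.194,0,0,0,-0.041,0.4]]'; python3 -m inch '[[0,0,0,0,0,0,0.4],[0,0,0,0,0,0,0.4]]';  python3 to.py .4361 .1037 .0045 141.6
python3 - <<'E'
from h import *
p,_=shot('top','a2');s,_=shot('side','b2')
T=np.hstack([cv2.resize(p[150:250,330:440],None,fx=3.5,fy=3.5),cv2.resize(s[230:330,265:375],None,fx=3.5,fy=3.5)]);cv2.imwrite('pics/ab2.png',T[:,:,::-1])
E
```

```text
time: 7.2
ee_pos: [0.4341, 0.1084, 0.106]
tcp_rot: [179.8, -0.1, 141.9]
wrist_force: [-0.5, 0.4, -0.2]
opening: 0.0515
time: 7.37
ee_pos: [0.4366, 0.1037, 0.1056]
tcp_rot: [179.9, 0.0, 141.6]
wrist_force: [0.6, 0.6, 0.1]
opening: 0.0513
t 7.3667 pos [0.4366 0.1037 0.1056] rot [179.9   0.  141.6] q6 52.0 open 0.0513 F [0.6 0.6 0.1] 
shift [ 0.0004 -0.0005  0.1011] turn [0.002 0.    0.001] yaw 141.6 q6 goal 52
```

View pics/ab2.png

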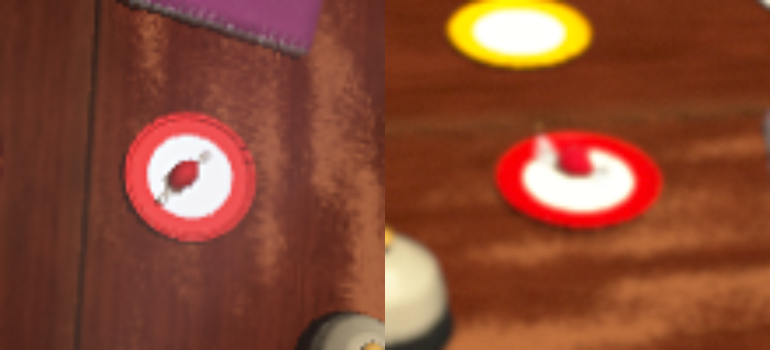

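The red sweet lies on the cream disc at crop (183,175), with the disc centre near (191,177). That's roughly 5 mm off, which is within tolerance. Now yellow.

```bash
python3 -m inch '[[0.0005,-0.0005,0.03,0,0,0,0.4],[0.0005,-0.0005,0.06,0,0,0,0.4],[0.0005,-0.0005,0.08,0,0,0,0.4],[0.0005,-0.0005,0.095,0,0,0,0.4],[0.0005,-0.0005,0.101,0,0,0,0.4],[0.0005,-0.0005,0.101,0,0,0,0.4],[0.0005,-0.0005,0.101,0,0,0,1],[0.0005,-0.0005,0.101,0,0,0,1],[0.0005,-0.0005,0.101,0,0,0,1],[0.0005,-0.0005,0.101,0,0,0,1],[0.0005,-0.0005,0.101,0,0,0,1],[0.0005,-0.0005,0.101,0,0,0,1]]' 20; python3 to.py .6137 -.1193 .1046 141.6
```

```text
time: 8.47
ee_pos: [0.4364, 0.1037, 0.0051]
tcp_rot: [179.8, 0.1, 141.6]
wrist_force: [-1.0, -2.4, 6.2]
opening: 0.0181
t 8.4667 pos [0.4364 0.1037 0.0051] rot [1.798e+02 1.000e-01 1.416e+02] q6 52.0 open 0.0181 F [-1.  -2.4  6.2] 
shift [-0.2776 -0.0643 -0.0994] turn [ 0.003  0.001 -0.   ] yaw 141.6 q6 goal 27
```

```bash
python3 -m inch '[[0,0,-0.04,0,0,0,1],[0,0,-0.08,0,0,0,1],[-0.02,-0.005,-0.1,0,0,0,1],[-0.055,-0.013,-0.1,0,0,0,1],[-0.09,-0.021,-0.1,0,0,0,1],[-0.13,-0.03,-0.1,0,0,0,1],[-0.17,-0.039,-0.1,0,0,0,1],[-0.21,-0.048,-0.1,0,0,0,1],[-0.245,-0.057,-0.1,0,0,0,1],[-0.2776,-0.064,-0.1,0,0,0,1],[-0.2776,-0.064,-0.1,0,0,0,1],[-0.2776,-0.064,-0.1,0,0,0,1]]'; python3 -m inch '[[0,0,0,0,0,0,1]]'; python3 to.py .6137 -.1193 .0105 141.6
```

```text
time: 9.47
ee_pos: [0.6136, -0.1204, 0.1026]
tcp_rot: [179.9, -0.1, 141.5]
wrist_force: [0.1, 0.8, -0.1]
opening: 0.0177
time: 9.55
ee_pos: [0.6129, -0.1189, 0.1033]
tcp_rot: [179.9, -0.1, 141.6]
wrist_force: [-1.1, -0.4, -0.4]
opening: 0.0178
t 9.55 pos [ 0.6129 -0.1189  0.1033] rot [ 1.799e+02 -1.000e-01  1.416e+02] q6 27.0 open 0.0178 F [-1.1 -0.4 -0.4] 
shift [-0.0011  0.0001  0.0928] turn [ 0.001 -0.002 -0.001] yaw 141.6 q6 goal 27
```

```bash
python3 -m inch '[[-0.001,0,0.03,0,0,0,1],[-0.001,0,0.06,0,0,0,1],[-0.001,0,0.08,0,0,0,1],[-0.001,0,0.088,0,0,0,1],[-0.001,0,0.0925,0,0,0,1],[-0.001,0,0.0925,0,0,0,1],[-0.001,0,0.0925,0,0,0,1],[-0.001,0,0.0925,0,0,0,0.4],[-0.001,0,0.0925,0,0,0,0.4],[-0.001,0,0.0925,0,0,0,0.4],[-0.001,0,0.07,0,0,0,0.4],[-0.001,0,0.03,0,0,0,0.4]]'; python3 -m inch '[[0,0,-0.03,0,0,0,0.4],[0,0,-0.03,0,0,0,0.4]]';python3 to.py .4531 .2577 .1 152.2
```

```text
time: 10.55
ee_pos: [0.6114, -0.1193, 0.0698]
tcp_rot: [-179.9, -0.4, 141.6]
wrist_force: [1.3, -0.6, -0.2]
opening: 0.0515
time: 10.72
ee_pos: [0.6167, -0.1204, 0.1113]
tcp_rot: [179.7, 0.5, 141.6]
wrist_force: [1.2, -0.7, 0.6]
opening: 0.0513
t 10.7167 pos [ 0.6167 -0.1204  0.1113] rot [179.7   0.5 141.6] q6 27.0 open 0.0513 F [ 1.2 -0.7  0.6] 
shift [0.3632 0.1944 0.0096] turn [ 0.005  0.009 -0.186] yaw 152.2 q6 goal 57
```

```bash
python3 -m inch '[[0.03,0.016,0,0,0,-0.186,0.4],[0.067,0.036,0,0,0,-0.186,0.4],[0.104,0.056,0,0,0,-0.186,0.4],[0.141,0.076,0,0,0,-0.186,0.4],[0.178,0.095,0,0,0,-0.186,0.4],[0.215,0.115,0,0,0,-0.186,0.4],[0.252,0.135,0,0,0,-0.186,0.4],[0.289,0.155,0,0,0,-0.186,0.4],[0.326,0.175,0,0,0,-0.186,0.4],[0.363,0.194,0,0,0,-0.186,0.4],[0.363,0.194,0,0,0,-0.186,0.4],[0.363,0.194,0,0,0,-0.186,0.4]]'; python3 -m inch '[[0,0,0,0,0,0,0.4],[0,0,0,0,0,0,0.4]]';  python3 to.py .4531 .2577 .0045 152.2
python3 - <<'E'
from h import *
p,_=shot('top','a3');s,_=shot('side','b3')
for c,u,v,zs in(('yellow',311,195,(.6137,-.1193)),('red',384,200,(.6202,-.3135))):
    m=cv2.morphologyEx(cmask(p,c,130,60).astype(np.uint8),cv2.MORPH_OPEN,np.ones((2,2),np.uint8))
    b=near(m,u,v,10.5); B=plane('top',b,.015)[:,:2]; print(c,len(b),(B.mean(0)-zs).round(4),np.ptp(B,0).round(3))
T=np.hstack([cv2.resize(p[150:250,270:380],None,fx=3.5,fy=3.5),cv2.resize(s[190:290,250:360],None,fx=3.5,fy=3.5)]);cv2.imwrite('pics/ab3.png',T[:,:,::-1])
E
```

```text
time: 11.72
ee_pos: [0.4493, 0.2598, 0.1045]
tcp_rot: [179.9, -0.0, 152.5]
wrist_force: [-0.4, -0.6, 0.1]
opening: 0.0512
time: 11.88
ee_pos: [0.4507, 0.2569, 0.1042]
tcp_rot: [179.9, -0.0, 152.2]
wrist_force: [-0.3, -0.2, -0.4]
opening: 0.0514
t 11.8833 pos [0.4507 0.2569 0.1042] rot [179.9  -0.  152.2] q6 57.0 open 0.0514 F [-0.3 -0.2 -0.4] 
shift [-0.0018  0.0017  0.0997] turn [ 0.002 -0.    -0.001] yaw 152.2 q6 goal 57
yellow 39 [-0.0006 -0.0015] [0.018 0.016]
red 44 [-0.0042  0.0041] [0.02  0.016]
```

View pics/ab3.png

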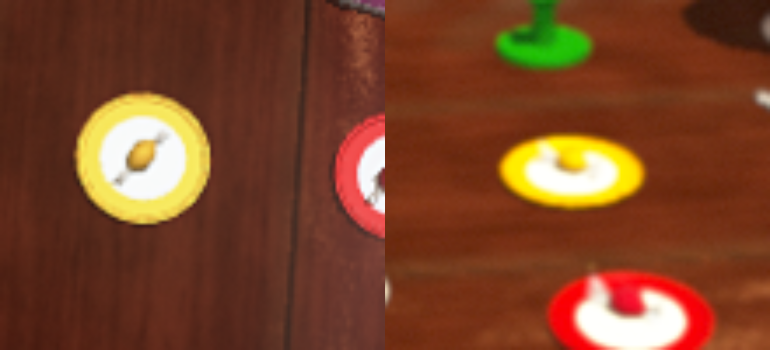

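The yellow sweet lies at crop (143,156), about 2 mm off centre. The red one measures about 6 mm off, so both are good. Now blue.

```bash
python3 -m inch '[[-0.002,0.0015,0.03,0,0,0,0.4],[-0.002,0.0015,0.06,0,0,0,0.4],[-0.002,0.0015,0.08,0,0,0,0.4],[-0.002,0.0015,0.095,0,0,0,0.4],[-0.002,0.0015,0.1,0,0,0,0.4],[-0.002,0.0015,0.1,0,0,0,0.4],[-0.002,0.0015,0.1,0,0,0,1],[-0.002,0.0015,0.1,0,0,0,1],[-0.002,0.0015,0.1,0,0,0,1],[-0.002,0.0015,0.1,0,0,0,1],[-0.002,0.0015,0.1,0,0,0,1],[-0.002,0.0015,0.1,0,0,0,1]]' 20; python3 to.py .596 .3141 .1046 152.2
```

```text
time: 12.98
ee_pos: [0.4535, 0.2587, 0.0055]
tcp_rot: [179.8, 0.1, 152.2]
wrist_force: [-0.3, -1.5, 6.8]
opening: 0.0177
t 12.9833 pos [0.4535 0.2587 0.0055] rot [1.798e+02 1.000e-01 1.522e+02] q6 57.0 open 0.0177 F [-0.3 -1.5  6.8] 
shift [-0.1004  0.1158 -0.0986] turn [0.003 0.001 0.001] yaw 152.2 q6 goal 56
```

```bash
python3 -m inch '[[0,0,-0.04,0,0,0,1],[0,0,-0.08,0,0,0,1],[-0.02,0.023,-0.1,0,0,0,1],[-0.045,0.052,-0.1,0,0,0,1],[-0.07,0.081,-0.1,0,0,0,1],[-0.09,0.104,-0.1,0,0,0,1],[-0.1,0.116,-0.1,0,0,0,1],[-0.1,0.116,-0.1,0,0,0,1],[-0.1,0.116,-0.1,0,0,0,1],[-0.1,0.116,-0.1,0,0,0,1]]'; python3 to.py .596 .3141 .011 152.2
```

```text
time: 13.82
ee_pos: [0.5945, 0.3142, 0.1042]
tcp_rot: [179.9, -0.1, 152.2]
wrist_force: [0.6, 0.1, 0.5]
opening: 0.0178
t 13.8167 pos [0.5945 0.3142 0.1042] rot [ 1.799e+02 -1.000e-01  1.522e+02] q6 56.0 open 0.0178 F [0.6 0.1 0.5] 
shift [-0.0014  0.0005  0.0932] turn [ 0.001 -0.001  0.001] yaw 152.2 q6 goal 56
```

```bash
python3 -m inch '[[-0.001,0.0005,0.03,0,0,0,1],[-0.001,0.0005,0.06,0,0,0,1],[-0.001,0.0005,0.08,0,0,0,1],[-0.001,0.0005,0.088,0,0,0,1],[-0.001,0.0005,0.0925,0,0,0,1],[-0.001,0.0005,0.0925,0,0,0,1],[-0.001,0.0005,0.0925,0,0,0,1],[-0.001,0.0005,0.0925,0,0,0,0.4],[-0.001,0.0005,0.0925,0,0,0,0.4],[-0.001,0.0005,0.0925,0,0,0,0.4],[-0.001,0.0005,0.07,0,0,0,0.4],[-0.001,0.0005,0.03,0,0,0,0.4]]'; python3 -m inch '[[0,0,-0.04,0,0,0,0.4],[0,0,-0.08,0,0,0,0.4],[0,0,-0.12,0,0,0,0.4],[0,0,-0.12,0,0,0,0.4]]';python3 to.py .4477 -.2641 .19 90
```

```text
time: 14.82
ee_pos: [0.594, 0.3132, 0.0702]
tcp_rot: [-179.7, -0.3, 152.2]
wrist_force: [0.1, 0.9, 0.1]
opening: 0.0511
time: 15.15
ee_pos: [0.5981, 0.3151, 0.2046]
tcp_rot: [179.3, 0.4, 152.2]
wrist_force: [0.2, 1.0, 1.2]
opening: 0.0514
t 15.15 pos [0.5981 0.3151 0.2046] rot [179.3   0.4 152.2] q6 56.0 open 0.0514 F [0.2 1.  1.2] 
shift [-0.1367 -0.5827  0.0084] turn [ 1.400e-02 -1.000e-03  1.086e+00] yaw 90.0 q6 goal 59
```

```bash
python3 -m inch '[[-0.008,-0.034,0,0,0,0.1,0.4],[-0.017,-0.073,0,0,0,0.2,0.4],[-0.026,-0.112,0,0,0,0.3,0.4],[-0.035,-0.15,0,0,0,0.4,0.4],[-0.044,-0.188,0,0,0,0.5,0.4],[-0.053,-0.226,0,0,0,0.6,0.4],[-0.062,-0.264,0,0,0,0.7,0.4],[-0.071,-0.303,0,0,0,0.8,0.4],[-0.08,-0.342,0,0,0,0.9,0.4],[-0.089,-0.38,0,0,0,1,0.4],[-0.098,-0.418,0,0,0,1.086,0.4],[-0.107,-0.457,0,0,0,1.086,0.4]]'; python3 to.py .4477 -.2641 .19 90
```

```text
time: 16.15
ee_pos: [0.4773, -0.1418, 0.1941]
tcp_rot: [179.9, -0.1, 89.7]
wrist_force: [1.4, 0.3, 0.5]
opening: 0.0513
t 16.15 pos [ 0.4773 -0.1418  0.1941] rot [ 1.799e+02 -1.000e-01  8.970e+01] q6 74.0 open 0.0513 F [1.4 0.3 0.5] 
shift [-0.1225 -0.029   0.0039] turn [ 0.002 -0.001 -0.005] yaw 90.0 q6 goal 59
```

```bash
python3 -m inch '[[-0.035,-0.008,0,0,0,0,0.4],[-0.07,-0.016,0,0,0,0,0.4],[-0.1,-0.024,0,0,0,0,0.4],[-0.1225,-0.029,0,0,0,0,0.4],[-0.1225,-0.029,0,0,0,0,0.4],[-0.1225,-0.029,0,0,0,0,0.4],[-0.1225,-0.029,0,0,0,0,0.4]]'
python3 - <<'E'
from h import *
p,_=shot('top','a4');s,_=shot('side','b4')
m=cmask(p,'blue',130,60); b=near(m,148,186,10.5); B=plane('top',b,.015)[:,:2]; print('blue',len(b),(B.mean(0)-(.596,.3141)).round(4),np.ptp(B,0).round(3))
b2=near(cmask(s,'green',100,30),237,236,12).mean(0); print('ball side px',b2)
T=np.hstack([cv2.resize(p[140:240,95:205],None,fx=3.5,fy=3.5),cv2.resize(s[150:290,160:314],None,fx=2.5,fy=2.5)]);cv2.imwrite('pics/ab4.png',T[:,:,::-1])
E
python3 to.py .4477 -.2641 .077 90
```

```text
time: 16.73
ee_pos: [0.4491, -0.2624, 0.1935]
tcp_rot: [180.0, -0.1, 90.0]
wrist_force: [0.1, 0.8, -0.6]
opening: 0.051
blue 49 [0.0004 0.0008] [0.021 0.019]
ball side px [236.66666667 235.8989899 ]
t 16.8333 pos [ 0.4494 -0.2618  0.1935] rot [ 1.80e+02 -1.00e-01  9.01e+01] q6 60.0 open 0.0513 F [ 0.2 -0.1 -0.3] 
shift [-0.0025 -0.0017  0.1165] turn [ 0.001 -0.002  0.001] yaw 90.0 q6 goal 59
```

View pics/ab4.png

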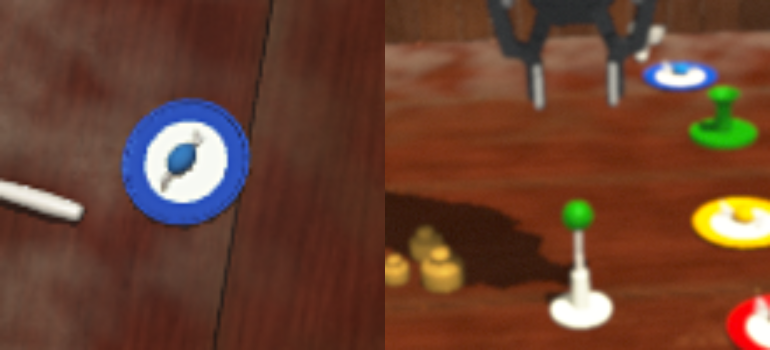

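```bash
python3 - <<'E'
from h import *
i,K,c=pose('side'); A=R.from_euler('xyz',i['attitude'],degrees=True).inv()
P=np.array([[.4494,-.2618,.1935],[.4494,-.2618,.2],[.4477,-.2641,.1935],[.4477,-.2641,.095]])
print(cv2.projectPoints(P,A.as_rotvec(),A.apply(-c),K,np.array([i['k1'],0,0,0]))[0][:,0].round(1))
E
```

```text
[[235.9 192.5]
 [235.8 189.5]
 [235.1 192.9]
 [236.8 236.1]]
```

The blue sweet sits within 1 mm of its saucer centre. The jaws are in line with the ball: the tips' midpoint is at u≈236 and the ball at 236.7. I'll go down and close gently.

```bash
python3 -m inch '[[-0.0025,-0.0015,0.03,0,0,0,0.4],[-0.0025,-0.0015,0.06,0,0,0,0.4],[-0.0025,-0.0015,0.085,0,0,0,0.4],[-0.0025,-0.0015,0.105,0,0,0,0.4],[-0.0025,-0.0015,0.116,0,0,0,0.4],[-0.0025,-0.0015,0.116,0,0,0,0.4],[-0.0025,-0.0015,0.116,0,0,0,0.4]]'
python3 to.py .4477 -.2641 .077 90
python3 -m inch '[[0,0,0,0,0,0,0.5],[0,0,0,0,0,0,0.56],[0,0,0,0,0,0,0.6],[0,0,0,0,0,0,0.63],[0,0,0,0,0,0,0.65],[0,0,0,0,0,0,0.67],[0,0,0,0,0,0,0.69],[0,0,0,0,0,0,0.71],[0,0,0,0,0,0,0.75],[0,0,0,0,0,0,0.8],[0,0,0,0,0,0,1],[0,0,0,0,0,0,1]]' 25
python3 to.py .4477 -.2641 .15 90
```

```text
time: 17.42
ee_pos: [0.4478, -0.2644, 0.0777]
tcp_rot: [180.0, -0.1, 90.1]
wrist_force: [0.2, 0.0, 0.1]
opening: 0.0515
t 17.4167 pos [ 0.4478 -0.2644  0.0777] rot [ 1.80e+02 -1.00e-01  9.01e+01] q6 59.0 open 0.0515 F [0.2 0.  0.1] 
shift [ 0.0003 -0.0001  0.0007] turn [ 0.    -0.002  0.001] yaw 90.0 q6 goal 59
time: 18.42
ee_pos: [0.4476, -0.265, 0.0774]
tcp_rot: [180.0, -0.1, 90.0]
wrist_force: [-0.2, 1.3, 2.6]
opening: 0.024
t 18.4167 pos [ 0.4476 -0.265   0.0774] rot [ 1.8e+02 -1.0e-01  9.0e+01] q6 59.0 open 0.024 F [-0.2  1.3  2.6] 
shift [ 0.001   0.0001 -0.0726] turn [ 0.    -0.002  0.   ] yaw 90.0 q6 goal 59
```

```bash
python3 -m inch '[[0,0,-0.003,0,0,0,1],[0,0,-0.008,0,0,0,1],[0,0,-0.014,0,0,0,1],[0,0,-0.02,0,0,0,1],[0,0,-0.026,0,0,0,1],[0,0,-0.032,0,0,0,1],[0,0,-0.038,0,0,0,1],[0,0,-0.045,0,0,0,1],[0,0,-0.055,0,0,0,1],[0,0,-0.07,0,0,0,1],[0,0,-0.09,0,0,0,1],[0,0,-0.11,0,0,0,1]]'
python3 - <<'E'
from h import *
s,_=shot('side','b5')
cv2.imwrite('pics/ab5.png',cv2.resize(s[140:290,160:314],None,fx=4,fy=4)[:,:,::-1])
E
python3 to.py .6255 .1128 .19 90
```

```text
time: 19.42
ee_pos: [0.4473, -0.2649, 0.1884]
tcp_rot: [-180.0, -0.1, 90.0]
wrist_force: [1.2, 0.2, -0.1]
opening: 0.0243
t 19.4667 pos [ 0.4483 -0.2656  0.1928] rot [179.7   0.   90. ] q6 59.0 open 0.0243 F [-1.8  1.6  3. ] 
shift [0.3783 0.1772 0.0033] turn [0.004 0.001 0.   ] yaw 90.0 q6 goal 100
```

View pics/ab5.png

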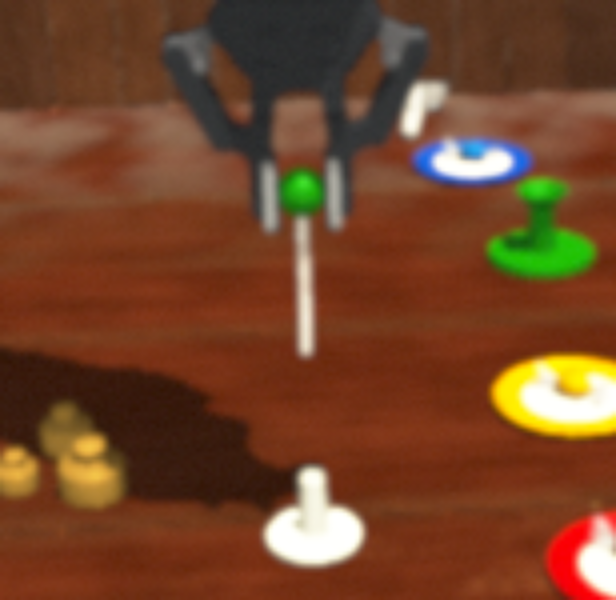

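The lollipop hangs nearly plumb in the jaws, its foot at crop (306,355), and the white stand is upright in its place. Carry it over.

```bash
python3 -m inch '[[0.009,0.004,0,0,0,0,1],[0.027,0.013,0,0,0,0,1],[0.054,0.025,0,0,0,0,1],[0.084,0.039,0,0,0,0,1],[0.115,0.054,0,0,0,0,1],[0.147,0.069,0,0,0,0,1],[0.18,0.084,0,0,0,0,1],[0.213,0.1,0,0,0,0,1],[0.245,0.115,0,0,0,0,1],[0.275,0.129,0,0,0,0,1],[0.302,0.141,0,0,0,0,1],[0.325,0.152,0,0,0,0,1]]'
python3 -m inch '[[0.018,0.008,0,0,0,0,1],[0.034,0.016,0,0,0,0,1],[0.046,0.022,0,0,0,0,1],[0.053,0.025,0,0,0,0,1],[0.053,0.025,0,0,0,0,1],[0.053,0.025,0,0,0,0,1],[0.053,0.025,0,0,0,0,1]]'
python3 - <<'E'
from h import *
s,_=shot('side','b6');p,_=shot('top','a6')
cv2.imwrite('pics/ab6.png',np.hstack([cv2.resize(s[120:220,240:350],None,fx=3.5,fy=3.5),cv2.resize(p[130:230,170:280],None,fx=3.5,fy=3.5)])[:,:,::-1])
E
python3 to.py .6255 .1128 .14 90
```

```text
time: 20.47
ee_pos: [0.5995, 0.0628, 0.1869]
tcp_rot: [-179.9, -0.1, 90.1]
wrist_force: [-0.1, -0.2, -0.3]
opening: 0.0242
time: 21.05
ee_pos: [0.6242, 0.1122, 0.1879]
tcp_rot: [180.0, -0.1, 90.0]
wrist_force: [0.3, -0.7, -1.2]
opening: 0.0239
t 21.15 pos [0.6243 0.1121 0.1882] rot [ 1.8e+02 -1.0e-01  9.0e+01] q6 100.0 open 0.0239 F [ 1.4 -0.2  0.2] 
shift [0.0007 0.0012 0.0482] turn [ 0.    -0.002 -0.001] yaw 90.0 q6 goal 100
```

View pics/ab6.png

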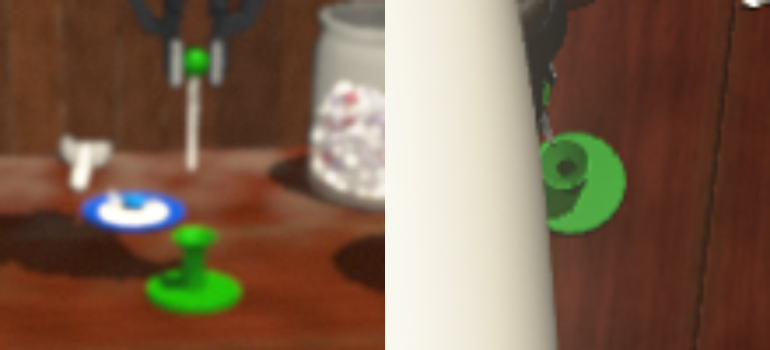

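```bash
python3 - <<'E'
from h import *
print('foot',cross((215.7,168.8),(294.9,168)),'side ray at foot z .117',[plane('top',(215.7,168.8),z).round(4) for z in(.11,.117)])
print('rim',cross((221.1,177.4),(295.7,188)), plane('top',(221.1,177.4),.056))
i,K,c=pose('side'); A=R.from_euler('xyz',i['attitude'],degrees=True).inv()
P=np.array([[.6255,.1128,.056],[.6255,.1128,.008],[.6243,.1121,.1169],[.6243,.1121,.207]])
print(cv2.projectPoints(P,A.as_rotvec(),A.apply(-c),K,np.array([i['k1'],0,0,0]))[0][:,0].round(1))
E
```

```text
foot (array([0.62642603, 0.11763179, 0.11238601]), np.float64(0.0006745557299843618)) side ray at foot z .117 [array([[0.6268, 0.1181, 0.11  ]]), array([[0.6246, 0.1167, 0.117 ]])]
rim (array([0.62706241, 0.11260415, 0.0508758 ]), np.float64(0.0050081650571882136)) [[0.62289128 0.1116589  0.056     ]]
[[294.4 186.6]
 [294.1 201.5]
 [294.4 167.2]
 [294.9 137. ]]
```

The foot measures about 4 mm towards +y of the stand's axis, so I'll shift -3 mm and lower in two stages.

```bash
python3 -m inch '[[-0.003,0.001,0.01,0,0,0,1],[-0.003,0.001,0.025,0,0,0,1],[-0.003,0.001,0.04,0,0,0,1],[-0.003,0.001,0.05,0,0,0,1],[-0.003,0.001,0.057,0,0,0,1],[-0.003,0.001,0.063,0,0,0,1],[-0.003,0.001,0.068,0,0,0,1],[-0.003,0.001,0.073,0,0,0,1],[-0.003,0.001,0.078,0,0,0,1],[-0.003,0.001,0.078,0,0,0,1]]'
python3 -m inch '[[0.001,0,0.005,0,0,0,1],[0.002,0,0.01,0,0,0,1],[0.003,0,0.015,0,0,0,1],[0.003,0,0.02,0,0,0,1],[0.003,0,0.025,0,0,0,1],[0.003,0,0.0285,0,0,0,1],[0.003,0,0.0285,0,0,0,1]]'
python3 - <<'E'
from h import *
s,_=shot('side','b7');p,_=shot('top','a7')
cv2.imwrite('pics/ab7.png',np.hstack([cv2.resize(s[120:220,240:350],None,fx=3.5,fy=3.5),cv2.resize(p[130:230,170:280],None,fx=3.5,fy=3.5)])[:,:,::-1])
E
python3 to.py .6255 .1128 .08 90
```

```text
time: 21.98
ee_pos: [0.6252, 0.11, 0.109]
tcp_rot: [-180.0, -0.1, 90.0]
wrist_force: [0.0, 0.1, -1.0]
opening: 0.0243
time: 22.57
ee_pos: [0.6252, 0.1131, 0.0807]
tcp_rot: [-180.0, -0.1, 90.0]
wrist_force: [-0.1, 0.9, 0.2]
opening: 0.0242
t 22.6667 pos [0.6254 0.1131 0.0813] rot [ 1.8e+02 -1.0e-01  9.0e+01] q6 100.0 open 0.0242 F [ 0.1 -0.  -0.8] 
shift [-0.0003  0.0001  0.0013] turn [ 0.    -0.002  0.   ] yaw 90.0 q6 goal 100
```

View pics/ab7.png

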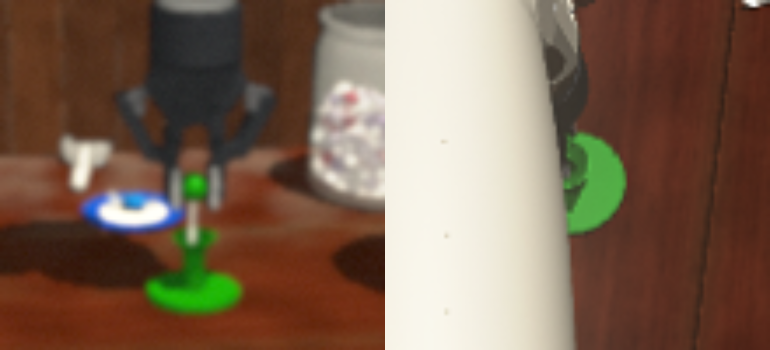

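The stick is inside the funnel and tube, with no contact force. I'll lower a last bit, release gently, and rise.

```bash
python3 -m inch '[[0,0,0.0015,0,0,0,1],[0,0,0.0015,0,0,0,1],[0,0,0.0015,0,0,0,0.68],[0,0,0.0015,0,0,0,0.64],[0,0,0.0015,0,0,0,0.6],[0,0,0.0015,0,0,0,0.4],[0,0,0.0015,0,0,0,0.4],[0,0,0.0015,0,0,0,0.4],[0,0,-0.02,0,0,0,0.4],[0,0,-0.05,0,0,0,0.4],[0,0,-0.09,0,0,0,0.4],[0,0,-0.13,0,0,0,0.4]]'
python3 -m inch '[[-0.04,0,0,0,0,0,0.4],[-0.08,-0.03,0,0,0,0,0.4],[-0.12,-0.06,0,0,0,0,0.4],[-0.16,-0.09,0,0,0,0,0.4],[-0.2,-0.12,0,0,0,0,0.4],[-0.23,-0.15,0,0,0,0,0.4],[-0.26,-0.18,0,0,0,0,0.4],[-0.29,-0.21,0,0,0,0,0.4],[-0.29,-0.24,0,0,0,0,0.4],[-0.29,-0.26,0,0,0,0,0.4],[-0.29,-0.26,0,0,0,0,0.4],[-0.29,-0.26,0,0,0,0,0.4]]'
python3 - <<'E'
from h import *
s,_=shot('side','b8');p,_=shot('top','a8')
for c,u,v,z in(('yellow',311,195,(.6137,-.1193)),('red',384,200,(.6202,-.3135)),('blue',148,186,(.596,.3141))):
    b=near(cmask(p,c,130,60),u,v,10.5); B=plane('top',b,.015)[:,:2]; print(c,len(b),(B.mean(0)-z).round(4))
cv2.imwrite('pics/s8.png',s[100:360,150:500,::-1].repeat(2,0).repeat(2,1));cv2.imwrite('pics/t8.png',p[120:300,100:460,::-1].repeat(2,0).repeat(2,1))
print(telemetry.get_obs()['ee_pos'])
E
```

```text
time: 23.67
ee_pos: [0.6247, 0.1128, 0.2122]
tcp_rot: [-179.9, -0.1, 90.0]
wrist_force: [0.9, -0.1, 0.9]
opening: 0.0515
time: 24.67
ee_pos: [0.3645, -0.1778, 0.2116]
tcp_rot: [179.9, -0.0, 89.9]
wrist_force: [0.2, 1.1, 0.5]
opening: 0.0517
yellow 41 [0.0013 0.0013]
red 39 [-0.001   0.0061]
blue 49 [0.0004 0.0008]
[ 0.36601169 -0.17721635  0.21108462]
```

View pics/s8.png

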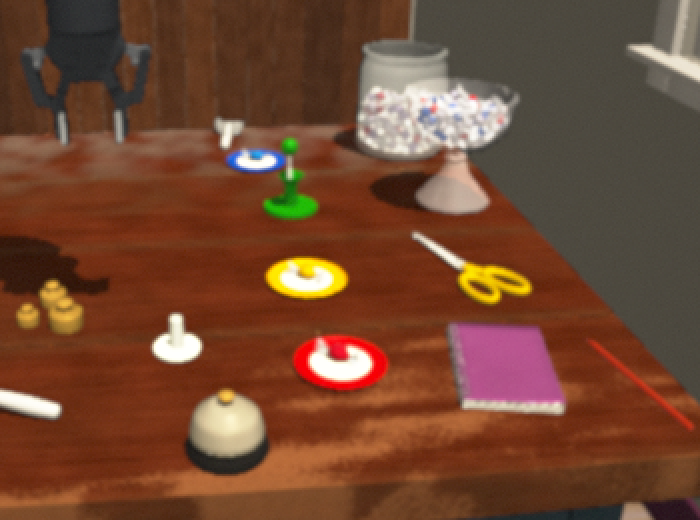

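View pics/t8.png

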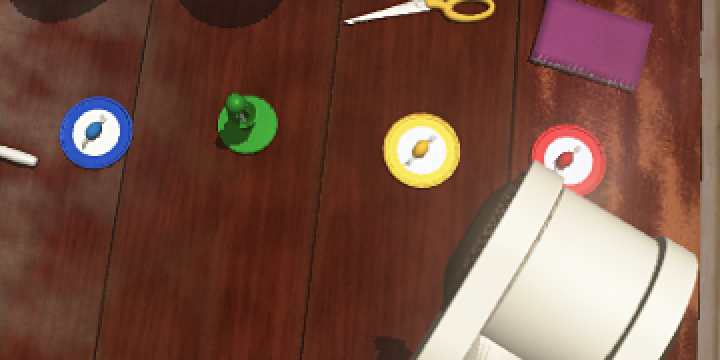

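The side view shows the lollipop in the green stand with its ball at (290,146). The white stand is upright at (177,345) and the bell is in place. The top view shows each sweet on its own cream disc. One last number, the ball position, then I'll hand in.

```bash
python3 - <<'E'
from h import *
s=cv2.imread('pics/side0.png')[:,:,::-1].copy()
s8=cv2.imread('pics/b8.png')[:,:,::-1].copy();p=cv2.imread('pics/a8.png')[:,:,::-1].copy()
u=near(cmask(s8,'green',100,30),295,173,7).mean(0);print(u)
X,r=cross((100+236/2,120+102/2),u);print('ball',X.round(4),r,'lean',np.hypot(X[0]-.6255,X[1]-.1128)/.09)
a=near(white(s),238,272,16).mean(0);b=near(white(s8),238,272,16).mean(0);print('white stand px',a,b)
d=cv2.absdiff(s[285:340,230:295],s8[285:340,230:295]).max(2);print('bell diff px',(d>40).sum())
o=telemetry.get_obs();print(o['time'],o['opening']); order.job_done()
E
```

```text
[294.49019608 172.66666667]
ball [0.6252 0.1137 0.0995] 4.537133981537497e-06 lean 0.010831083355746486
white stand px [238.11734694 271.20918367] [237.96741855 271.11278195]
bell diff px 0
24.7667 0.051417678878878936
the job is handed in; nothing more can be done
```

The job is done and handed in at 24.8 s of the 141 s allowed. All my final camera checks agree with the task; the hand-in itself reports no verdict.

- **Sweets:** each one lies on the cream disc of its own saucer. From the top camera, blue is about 1 mm from the centre, yellow about 2 mm and red about 6 mm, all inside the 15 mm limit. For red, an earlier look gave the same distance in a slightly different direction. The arm partly covers that saucer in the last picture.
- **Lollipop:** I drew it straight up and set it in the green stand. Its ball measures 99.5 mm high where about 98 mm is expected with the stick right down, it leans about 0.01 rad, and it is about 1 mm off the axis.
- **White stand and bell:** the white stand is upright and less than 1 pixel from where it was. The bell's part of the picture has not changed, and the gripper is clear of everything.

One thing went less smoothly. On the first approach I turned the wrist the wrong way and the last joint ran to the end of its range (180°). I turned it back before touching anything.

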